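# Tip the pack out of the tall holder

## Task

The small flat battery pack has gone down to the bottom of the tall holder, too deep to grip. Tip the tall tube forward on its pivot until the pack slides out onto the plate in front, let the tube come back upright, then pick up the pack and lay it flat in the open white tray. Do not disturb the pack with green leads that stands in the short holder.

Things in the scene. Friction and masses are not known exactly. Their poses are not given: they have to be found in the camera images.
- deep_tube: Tall grey holder tube, 32 (x) by 42 mm (y), slippery inside, hung on a pivot between posts (94 mm high, 66 mm apart outside). Origin on the pivot in the tube's middle, 85 mm above the bench; z to its open mouth, 70 mm up; foot 72 mm down. Upright it rests on a stop; pushed on its back (+x face, above the pivot, 2-8 N) its mouth tips to -x, up to 125 degrees. Bottom-heavy: swings back when freed.
- pack_mid (a point): Centre of the flat black-grey battery pack, 84 (x) by 29 (y) by 19 mm (z), 0.13 kg. Starts on end in the tall tube, its top 46 mm below the mouth; slides out with the tube past about 110 degrees, onto the stand's fixed plate: 3 mm thick, 100 mm wide, from 40 mm behind the pivot to 175 mm in front, where a lip 12 mm high stops the pack. Grip it there across the 29 mm.
- tray: Open white tray, fixed on the bench to the right of the holders: 150 (x) by 110 mm (y), 18 mm high, walls and floor 4 mm. Origin: centre of its underside; z up.
- lead_pack: Bystander: dark upright pack, 38 x 23 x 94 mm, with green leads up to 190 mm above the bench, standing in the short plain holder (58 mm high, plate 100 mm square, beside the tall one, on either side). Origin: centre of its underside. Leave it alone.

How it is judged:
By the outcome, as a careful person would: the job done as asked, in the order asked, and still so for the second after the job is handed in, with the robot touching nothing.
It also fails if it takes over 54 s, if anything falls off the work surface, if the arm or the gripper's body presses on something with over 40 N, if the wrist force passes 120 N, or if a joint passes its speed limit or range.

## Robot

A 6-joint arm with a two-finger parallel gripper is mounted at the origin on a cart in front of the work surface, level with it; the furniture and walls round the work are solid. World frame = base frame: x ahead of the robot, y to its left, z up, the work surface at z = 0. Lengths are in mm, angles in rad, forces in N, time in s.
With the tool pointing down it reaches from about 250 to 775 mm from the base axis. Payload 8.9 kg.
Tool frame: the origin (TCP) lies midway between the tips of the shut fingers; the grasp point (between the pads) lies 19 mm behind it (pinch_z is the distance from the TCP to the grasp point, in mm); z points along the fingers, y is the line along which they close (so a half turn about z gives the same grasp; the last joint's range is limited). The gripper opens to 85 mm and grips with 20 to 120 N. Pads are 22 mm wide; open, the fingers measure 114 mm over their backs; the gripper's body (76 mm by 85 mm) begins 54 mm behind the grasp point. The pads swing forward as they close: fully open they stand 13 mm farther back than shut.
Start: joints at [-1.456, 0.291, -0.153, 1.127, 0, 1.431], TCP at [131.821, -508.18, 231.305] pointing down, gripper open.
Joint ranges: [-2.52, 2.52], [-0.91, 1.74], [-1.3, 1.37], [-1.96, 2.02], [-1.52, 1.47], [-3.14, 3.14]. Speed limits (rad/s): [2.22, 2.22, 2.79, 3.14, 3.14, 3.14].

## Interface

Orientations are given as a rotation vector (axis times angle).
In Python, from bench import * gives the robot as it stands.
- The arm moves only by the tool play_rows, never from a script. Its argument "motion" is one flat list of numbers, 7 for each row, row after row: the shift along the tool's x, y, z in mm, then the turn, a rotation vector about the tool's x, y, z in degrees, then the finger opening in mm, from 0 to 85.4. In form: [tx, ty, tz, ax, ay, az, fingers, tx, ty, tz, ax, ay, az, fingers, ...]. A call has 1 to 5 rows; each row is the pose to reach, as a shift and turn from the pose commanded when the call began, along the tool's axes at that moment; what a row does not reach only later rows make up. A row lasts 1/10 s, in which the tool goes at most 50 mm and 8.59 degrees, less where a joint would pass 70% of its speed; a pose out of reach is approached as far as the arm can. A call with a gripper value outside its range is refused whole. The fingers move at their own pace and stop on an object; the grip force is fixed at half the most. Time passes only in rows, so rows that repeat a pose let the fingers close. It gives the time, the measured TCP pose, the force, the opening and the grip force at its end, in the units of the state.
- sense(): the state, without advancing time (a new reading comes with each control period).
- capture(name): name is "side" or "top"; returns a dict with "img" (384x512x3 uint8, blue, green, red), "depth" (384x512 float32, mm along the optical axis (not along the pixel's ray), 0 where there is no reading), "vertical_fov" (degrees; the focal length in pixels is half the picture's height over the tangent of half this angle, whatever the lens; pixels are square), "cx", "cy" (the principal point, pixels), "k1" (the pictures are not rectified: a ray, as slopes to the right and down, at radius r is drawn at 1 + k1 r^2 times it, then the intrinsics apply), "world_from_camera" (4x4, takes a point from camera to world coordinates). Camera axes: x right, y down, z forward; pixel columns grow to the right and rows downward; lengths in mm; the calibration is good to about 2 mm. A picture is of the moment at which its call begins.
- sign_off(): hands the job in; it is judged then, once.
The state is a dict: "time_s": time; "joint_positions": joint angles; "qvel": joint speeds; "joint_efforts": joint torques, N m; "tool_pos": TCP position; "eef_rot": TCP orientation; "ft_force": force on the tool from outside, world axes, zero at the start; "ft_torque": the same for the moment, N m; "gripper_width": opening from 0.0 (shut) to 1.0 (fully open); "grip_force": force on a finger pad.
Only numpy, scipy, OpenCV 4.12 (cv2) and the standard library are available. Lean on these libraries where they do the work, as an engineer would, in place of code of your own. Each camera call takes 0.05 s, during which the arm holds its last target. There are 200 camera calls.

## Working session

There is one attempt and no reset: what is moved stays moved. The work goes in short steps, Python scripts to look and compute and a tool call to move; the robot and the scene stay as the last step left them, time stands still between calls to the robot, and variables do not carry over. Pictures are saved under pics/ and viewed, at most 10 in all, crops included, and the job is handed in when it is done.

Besides the shell and the picture viewer there is one more tool, called after "Call:" as name(argument=value, ...) on one line, values as JSON. play_rows: Moves the arm, as the interface text tells. Its arguments: {"type":"object","properties":{"motion":{"type":"array","items":{"type":"number"}}},"required":["motion"]}

```bash
mkdir -p pics
cat > h.py <<'E'
from bench import *
import numpy as np, cv2
from scipy.spatial.transform import Rotation as R
def cloud(c):
    h,w=c["depth"].shape; f=h/2/np.tan(np.radians(c["vertical_fov"])/2)
    K=np.array([[f,0,c["cx"]],[0,f,c["cy"]],[0,0,1.]])
    u,v=np.meshgrid(np.arange(w),np.arange(h))
    p=np.stack([u,v],-1).reshape(-1,1,2).astype(float)
    n=cv2.undistortPoints(p,K,np.array([c["k1"],0,0,0.])).reshape(h,w,2)
    d=c["depth"][...,None]
    P=np.concatenate([n*d,d],-1)
    T=np.array(c["world_from_camera"]); W=P@T[:3,:3].T+T[:3,3]
    W[c["depth"]==0]=np.nan
    return W
def snap(name,tag):
    c=capture(name); cv2.imwrite(f"pics/{tag}.png",c["img"]); W=cloud(c); np.save(f"/tmp/{tag}.npy",W); return c,W
E
python3 - <<'E'
from h import *
for n in("top","side"):
    c,W=snap(n,n+"0"); print(n,np.array(c["world_from_camera"]).round(2).tolist(),c["k1"],c["vertical_fov"])
a=cv2.imread("pics/top0.png");b=cv2.imread("pics/side0.png")
print(sense())
E
```

```text
top [[-0.02, -1.0, 0.07, 466.36], [-1.0, 0.02, 0.0, -155.16], [-0.0, -0.07, -1.0, 987.2], [0.0, 0.0, 0.0, 1.0]] -0.05077295000894658 50.98703188035306
side [[0.92, -0.18, 0.35, 232.08], [-0.39, -0.48, 0.79, -831.92], [0.02, -0.86, -0.51, 515.13], [0.0, 0.0, 0.0, 1.0]] -0.11322877309853473 56.71534125380924
{'time_s': 0.1, 'joint_positions': array([-1.45631928e+00,  2.91201459e-01, -1.53996237e-01,  1.12670558e+00,
        1.18783516e-05,  1.43148796e+00]), 'qvel': array([ 0.00016329, -0.00272775,  0.00272412,  0.00036277,  0.00105297,
        0.00097051]), 'joint_efforts': array([ 1.62570363e-03, -5.37978995e+01,  3.31917858e+01,  9.32891679e-03,
       -2.29550697e-04,  2.44727843e-06]), 'tool_pos': array([ 131.7729124 , -507.81754386,  230.82179746]), 'eef_rot': array([-3.11523617e+00, -3.97436178e-01, -4.02304850e-05]), 'ft_force': array([-0.00068849, -0.31219521, -0.40708749]), 'ft_torque': array([ 0.01233747, -0.03274082,  0.00595735]), 'grip_force': 0.0, 'gripper_width': 1.0030929863011149}
```

View pics/top0.png

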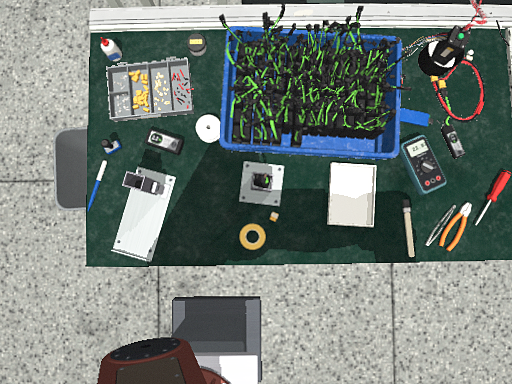

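View pics/side0.png

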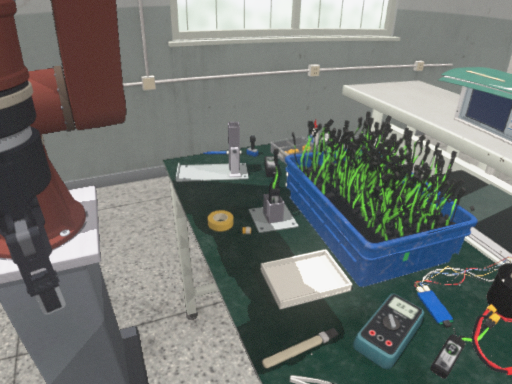

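The top view shows the tall tube at about (143,183) with its plate running to (130,258), the short holder with the lead pack at (262,182), and the tray at (352,195). The side view agrees: tube at (234,150), tray at (305,278).

Run:
```python
from h import *
W=np.load("/tmp/top0.npy"); img=cv2.imread("pics/top0.png"); hsv=cv2.cvtColor(img,cv2.COLOR_BGR2HSV)
def box(m,z=None):
    P=W[m]; P=P[~np.isnan(P).any(1)]
    r=cv2.minAreaRect(P[:,:2].astype(np.float32)); return len(P),[np.round(x,1).tolist() for x in cv2.boxPoints(r)],np.round(r[0],1),np.round(r[1],1),round(r[2],1),np.percentile(P[:,2],[2,50,98]).round(1)
def roi(x0,x1,y0,y1):
    m=np.zeros(img.shape[:2],bool); m[y0:y1,x0:x1]=1; return m
Z=W[...,2]
wh=(hsv[...,1]<60)&(hsv[...,2]>110)
k=np.ones((3,3),np.uint8)
def big(m):
    n,l,s,_=cv2.connectedComponentsWithStats(m.astype(np.uint8)); return l==1+np.argmax(s[1:,4])
print("plate",box(big(roi(100,185,160,265)&wh&(Z<25))))
print("tubetop",box(big(roi(110,175,150,205)&(Z>140))))
for zz in (75,85,100,120,140,150): print(zz,box(roi(110,175,150,205)&(Z>zz)))
print("tray",box(big(roi(315,390,155,235)&wh&(Z<30))))
print("lead", box(roi(225,300,150,210)&(Z>80)))
print("short plate", box(big(roi(225,300,150,215)&wh&(Z<30))))
S=np.load("/tmp/side0.npy");si=cv2.imread("pics/side0.png")
m=np.zeros(S.shape[:2],bool);m[115:185,215:255]=1
P=S[m&(S[...,2]>30)&(S[...,0]<650)];print("side tube",len(P),np.percentile(P,[1,50,99],axis=0).round(0))
# things behind tube
for nm,r in dict(meter=(145,190,125,158),disc=(190,222,110,148),parts=(103,195,50,122),bottle=(100,122,135,156),pen=(85,110,158,212)).items():
    q=W[roi(*r)&(Z>5)];print(nm,len(q),np.nanpercentile(q,[2,98],axis=0).round(0).tolist() if len(q) else 0)
v=cv2.resize(img[120:275,80:320],None,fx=3.2,fy=3.2,interpolation=cv2.INTER_CUBIC);cv2.imwrite("pics/crop1.png",v)
```

```text
plate (3149, [[376.0, 97.80000305175781], [586.2000122070312, 35.0], [615.5999755859375, 133.3000030517578], [405.3999938964844, 196.10000610351562]], array([495.8, 115.6]), array([102.6, 219.4]), 73.4, array([-0.6,  3.3, 11.3]))
tubetop (158, [[538.5999755859375, 78.80000305175781], [569.9000244140625, 69.5], [582.4000244140625, 111.30000305175781], [551.2000122070312, 120.5999984741211]], array([560.5,  95.1]), array([43.6, 32.6]), 73.3, array([141.4, 153.8, 157.1]))
75 (491, [[534.2000122070312, 63.5], [565.5999755859375, 54.400001525878906], [582.2999877929688, 111.4000015258789], [550.7999877929688, 120.5999984741211]], array([558.2,  87.5]), array([59.4, 32.8]), 73.7, array([ 79. , 118.4, 156.8]))
85 (469, [[534.2000122070312, 63.5], [565.5999755859375, 54.400001525878906], [582.2999877929688, 111.4000015258789], [550.7999877929688, 120.5999984741211]], array([558.2,  87.5]), array([59.4, 32.8]), 73.7, array([ 87.3, 121.3, 156.8]))
100 (361, [[538.5999755859375, 78.69999694824219], [570.0, 69.5], [582.2999877929688, 111.4000015258789], [550.9000244140625, 120.5999984741211]], a
[... 1141 characters left out ...]
999755859375, -100.9000015258789]], array([ 592.6, -180.6]), array([154.6,  76.7]), 86.1, array([ 83.3,  97.2, 191.6]))
short plate (1267, [[509.8999938964844, -219.10000610351562], [610.5, -232.60000610351562], [624.0999755859375, -132.0], [523.4000244140625, -118.4000015258789]], array([ 567. , -175.5]), array([101.6, 101.6]), 82.3, array([-1.1,  2.9,  6.7]))
side tube 519 [[539.  59.  32.]
 [552.  73. 101.]
 [575. 117. 156.]]
meter 612 [[642.0, 17.0, 9.0], [696.0, 102.0, 34.0]]
disc 558 [[650.0, -87.0, 9.0], [742.0, -10.0, 121.0]]
parts 2963 [[730.0, -6.0, 5.0], [890.0, 198.0, 42.0]]
bottle 192 [[646.0, 174.0, 7.0], [674.0, 204.0, 70.0]]
pen 188 [[514.0, 209.0, 5.0], [625.0, 252.0, 13.0]]
```

View pics/crop1.png

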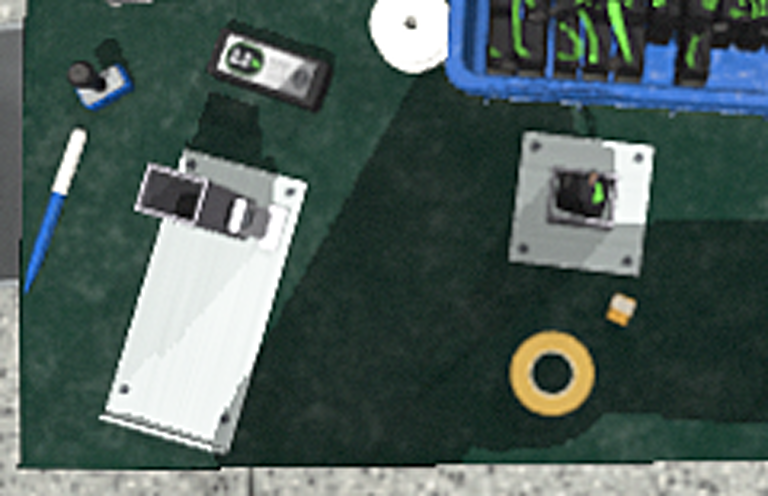

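The crop shows the tube at (172,190), its plate's lip at (165,435) and the rear of the plate at (240,170). The meter behind is at (270,65), clear of the push. The pivot is at about (560.4, 95.5), and local +x points along (0.958, -0.286).

```bash
cat >> h.py <<'E'
P0=np.array([560.4,95.5,0]); EX=np.array([.958,-.286,0]); EY=np.array([.286,.958,0]); EZ=np.array([0,0,1.])
def loc(x,z,y=0): return P0+x*EX+y*EY+z*EZ
def down(ydir,ref):
    ydir=np.array(ydir,float)/np.linalg.norm(ydir)
    c=[R.from_matrix(np.column_stack([np.cross(y,[0,0,-1]),y,[0,0,-1]])) for y in(ydir,-ydir)]
    return min(c,key=lambda r:(ref.inv()*r).magnitude())
def cur():
    s=sense(); return s,np.array(s["tool_pos"]),R.from_rotvec(s["eef_rot"])
def plan(p,r,wps,step=45,ang=8.):
    """wps: (pos,rot,fingers,hold rows)"""
    rows=[]
    for q,rt,f,hold in wps:
        d=(r.inv()*rt).as_rotvec(); n=max(1,int(np.ceil(max(np.linalg.norm(q-p)/step,np.degrees(np.linalg.norm(d))/ang))))
        rows+=[(p+(q-p)*i/n,r*R.from_rotvec(d*i/n),f) for i in range(1,n+1)]+[(q,rt,f)]*hold
        p,r=q,rt
    return rows
def emit(p,r,rows):
    for i in range(0,len(rows),5):
        out=[]
        for q,rt,f in rows[i:i+5]:
            out+=[*np.round(r.inv().apply(q-p),1),*np.round(np.degrees((r.inv()*rt).as_rotvec()),1),f]
        print("[%s]"%",".join("%g"%(v+0.0) for v in out)); p,r=rows[min(i+4,len(rows)-1)][:2]
E
python3 - <<'E'
from h import *
s,p,r=cur(); rt=down(EY,r); print(np.degrees((r.inv()*rt).as_rotvec()),s["joint_positions"])
emit(p,r,plan(p,r,[(loc(50,230),rt,0,0),(loc(45,137),rt,0,1)]))
E
```

```text
[-6.37389891e-02  7.80926068e-03  3.11632258e+01] [-1.45631928e+00  2.91201459e-01 -1.53996237e-01  1.12670558e+00
  1.18783516e-05  1.43148796e+00]
[35.8,-26.5,0.1,0,0,1.8,0,71.7,-53,0.2,0,0,3.7,0,107.5,-79.5,0.2,0,0,5.5,0,143.3,-106,0.3,0,0,7.3,0,179.2,-132.5,0.4,0,0,9.2,0]
[31.2,-31.9,0.1,0,0,1.8,0,62.3,-63.7,0.2,0,0,3.7,0,93.5,-95.6,0.2,0,0,5.5,0,124.6,-127.5,0.3,0,0,7.3,0,155.8,-159.3,0.4,0,0,9.2,0]
[25.7,-36.4,0.1,0,0,1.8,0,51.4,-72.9,0.1,0,0,3.7,0,77,-109.3,0.2,0,0,5.5,0,102.7,-145.7,0.3,0,0,7.3,0,128.4,-182.1,0.3,0,0,9.2,0]
[19.5,-40.1,0.1,0,0,1.8,0,39.1,-80.1,0.1,0,0,3.7,0,37.4,-80.2,31.1,0,0,3.7,0,35.8,-80.3,62.1,0,0,3.7,0,34.1,-80.4,93.1,0,0,3.7,0]
[0,0,0,0,0,0,0]
```

Run:
```python
from h import *
s,p,r=cur(); rt=down(EY,r)*R.from_euler('z',180,degrees=True)
emit(p,r,plan(p,r,[(loc(50,230),rt,0,0),(loc(45,137),rt,0,1)]))
```

```text
[32.1,-23.7,0.1,0,0,-7.8,0,64.1,-47.4,0.1,0,0,-15.7,0,96.2,-71.1,0.2,0,0,-23.5,0,128.2,-94.8,0.3,0,0,-31.3,0,160.3,-118.6,0.4,0,0,-39.2,0]
[39.8,1.9,0.1,0,0,-7.8,0,79.7,3.7,0.1,0,0,-15.7,0,119.5,5.6,0.2,0,0,-23.5,0,159.3,7.5,0.2,0,0,-31.3,0,199.2,9.3,0.3,0,0,-39.2,0]
[29.7,26.6,0,0,0,-7.8,0,59.4,53.2,0.1,0,0,-15.7,0,89.1,79.8,0.1,0,0,-23.5,0,118.8,106.4,0.2,0,0,-31.3,0,148.5,133,0.2,0,0,-39.2,0]
[6.2,39.4,0,0,0,-7.8,0,12.5,78.8,0.1,0,0,-15.7,0,18.7,118.2,0.1,0,0,-23.5,0,24.9,157.5,0.2,0,0,-31.3,0,26.3,156.7,31.2,0,0,-31.3,0]
[1.7,0,31,0,0,0,0,3.3,0,62,0,0,0,0,3.3,0,62,0,0,0,0]
```

Call:
play_rows(motion=[32,-24,0,0,0,-7.8,0,64,-47,0,0,0,-15.7,0,96,-71,0,0,0,-23.5,0,128,-95,0,0,0,-31.3,0,160,-118.5,0,0,0,-39.2,0])

```text
time_s: 0.6
tool_pos: [257.5, -351.8, 231.1]
eef_rot: [-2.798, -1.427, -0.0]
ft_force: [0.9, -0.6, -0.2]
gripper_width: 0.143
grip_force: 0.0
```

Call:
play_rows(motion=[40,2,0,0,0,-7.8,0,80,4,0,0,0,-15.7,0,119.5,5.5,0,0,0,-23.5,0,159,7.5,0,0,0,-31.3,0,199,9,0,0,0,-39.2,0])

```text
time_s: 1.1
tool_pos: [382.6, -196.7, 231.2]
eef_rot: [-2.157, -2.284, 0.0]
ft_force: [0.0, -0.3, -0.7]
gripper_width: -0.001
grip_force: 0.0
```

Call:
play_rows(motion=[30,27,0,0,0,-7.8,0,59,53,0,0,0,-15.7,0,89,80,0,0,0,-23.5,0,119,106,0,0,0,-31.3,0,148.5,133,0,0,0,-39.2,0])

```text
time_s: 1.6
tool_pos: [507.7, -41.4, 231.1]
eef_rot: [-1.266, -2.875, 0.0]
ft_force: [0.3, 0.2, 1.2]
gripper_width: 0.0
grip_force: 0.0
```

Call:
play_rows(motion=[6,39,0,0,0,-7.8,0,12,79,0,0,0,-15.7,0,19,118,0,0,0,-23.5,0,25,157.5,0,0,0,-31.3,0,25,157.5,0,0,0,-31.3,0])

```text
time_s: 2.1
tool_pos: [608.9, 84.7, 230.1]
eef_rot: [-0.44, -3.11, -0.002]
ft_force: [1.2, -1.0, -0.6]
gripper_width: 0.002
grip_force: 0.0
```

Run:
```python
from h import *
s,p,r=cur(); rt=down(EY,r); print(s["time_s"],p,s["joint_positions"],s["qvel"],np.degrees((r.inv()*rt).as_rotvec()),loc(50,230),s["ft_force"])
emit(p,r,plan(p,r,[(loc(48,200),rt,0,0),(loc(42,137),rt,0,2)]))
```

```text
2.1 [608.88994574  84.72101123 230.07546282] [1.88421132e-02 4.65140969e-01 1.04486085e-01 1.21030140e+00
 1.03048837e-03 2.99929922e-01] [-0.0528697  -0.04506349 -0.07670624  0.00098294 -0.02480953  0.07964244] [ 0.0535804  -0.02644223  0.51724627] [608.3  81.2 230. ] [ 1.18034019 -0.98866559 -0.55911742]
[1.6,-3.6,30.1,0.1,0,0.5,0,4.6,-3.6,61.6,0.1,0,0.5,0,7.5,-3.6,93.1,0.1,0,0.5,0,7.5,-3.6,93.1,0.1,0,0.5,0,7.5,-3.6,93.1,0.1,0,0.5,0]
```

Call:
play_rows(motion=[2,-3.5,30,0,0,0.5,0,5,-3.5,62,0,0,0.5,0,7.5,-3.5,93,0,0,0.5,0,7.5,-3.5,93,0,0,0.5,0])

```text
time_s: 2.5
tool_pos: [595.2, 79.6, 134.3]
eef_rot: [-0.466, -3.099, 0.002]
ft_force: [-0.6, -0.5, 0.5]
gripper_width: 0.0
grip_force: 0.0
```

Run:
```python
from h import *
s,p,r=cur(); rt=r; print(p,loc(42,137),s["ft_force"])
def tip(t,sl=50):
    t=np.radians(t);x=-sl*np.sin(t)+(16+11*abs(np.cos(t)))*np.cos(t);z=85+sl*np.cos(t)+(16+11*abs(np.cos(t)))*np.sin(t);return loc(x,z)
w=[(tip(0)+3*EX,rt,0,0)]+[(tip(t),rt,0,0) for t in (6,12,18,24,30,36,42,48,54,60,66,72,78,84,90,96,102,106,110,112,114,116,118,118)]
emit(p,r,plan(p,r,w,step=16))
```

```text
[595.24823775  79.61952083 134.25047161] [600.636  83.488 137.   ] [-0.63786548 -0.48847257  0.54662515]
[8,5.2,-0.7,0,0,0,0,16.4,5.1,-3.2,0,0,0,0,22.2,5,-5.1,0,0,0,0,28.3,5,-6.3,0,0,0,0,34.6,4.9,-6.8,0,0,0,0]
[6.4,-0.1,0.3,0,0,0,0,12.7,-0.1,1.3,0,0,0,0,18.9,-0.2,3.1,0,0,0,0,24.9,-0.2,5.6,0,0,0,0,30.6,-0.2,8.9,0,0,0,0]
[5.3,0,4,0,0,0,0,10,-0.1,8.6,0,0,0,0,14.2,-0.1,13.8,0,0,0,0,17.7,-0.1,19.4,0,0,0,0,20.5,-0.1,25.4,0,0,0,0]
[2,0,6.3,0,0,0,0,3.5,0,10.5,0,0,0,0,4.7,0,14.8,0,0,0,0,5.2,0,17.8,0,0,0,0,5.6,0,20.9,0,0,0,0]
[0.1,0,1.5,0,0,0,0,0.2,0,3.1,0,0,0,0,0.3,0,4.7,0,0,0,0,0.3,0,6.3,0,0,0,0,0.3,0,6.3,0,0,0,0]
```

Call:
play_rows(motion=[8,5,-1,0,0,0,0,16.5,5,-3,0,0,0,0,22,5,-5,0,0,0,0,28.5,5,-6.5,0,0,0,0,34.5,5,-7,0,0,0,0])

```text
time_s: 3.0
tool_pos: [567.6, 95.1, 146.5]
eef_rot: [0.466, 3.105, 0.001]
ft_force: [2.2, -0.9, 0.1]
gripper_width: -0.001
grip_force: 0.6
```

Call:
play_rows(motion=[6.5,0,0.5,0,0,0,0,12.5,0,1.5,0,0,0,0,19,0,3,0,0,0,0,25,0,5.5,0,0,0,0,30.5,0,9,0,0,0,0])

```text
time_s: 3.5
tool_pos: [537.8, 103.9, 136.1]
eef_rot: [0.466, 3.107, -0.0]
ft_force: [1.1, -0.9, 2.6]
gripper_width: 0.002
grip_force: 1.4
```

Call:
play_rows(motion=[5.5,0,4,0,0,0,0,10,0,8.5,0,0,0,0,14,0,14,0,0,0,0,17.5,0,19.5,0,0,0,0,20.5,0,25.5,0,0,0,0])

```text
time_s: 4.0
tool_pos: [518.1, 110.0, 110.2]
eef_rot: [-0.466, -3.106, -0.0]
ft_force: [-0.5, -1.1, 3.6]
gripper_width: -0.005
grip_force: 2.0
```

Run:
```python
from h import *
s,p,r=cur(); d=p-P0; print(d@EX,d@EY,p[2],s["ft_force"],s["time_s"])
snap("side","side1")
v=cv2.imread("pics/side1.png")[90:230,140:320];cv2.imwrite("pics/side1c.png",cv2.resize(v,None,fx=4,fy=4,interpolation=cv2.INTER_CUBIC))
```

```text
-44.689558041811814 1.7655857526087784 110.2305285619157 [-0.51726582 -1.06631598  3.63051167] 4.0
```

View pics/side1c.png

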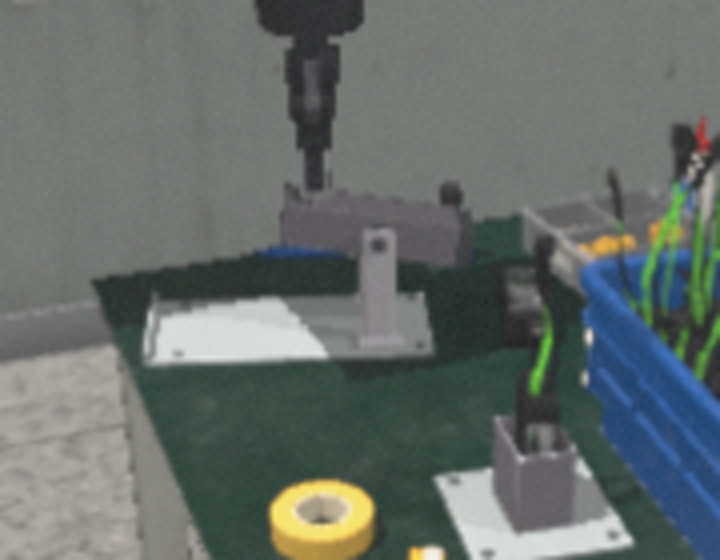

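The crop shows the tube tipped to about 85°, with the fingertip on its back at (315,190) and the plate clear below. I'll keep tipping.

Call:
play_rows(motion=[2,0,6.5,0,0,0,0,3.5,0,10.5,0,0,0,0,4.5,0,15,0,0,0,0,5,0,18,0,0,0,0,5.5,0,21,0,0,0,0])

```text
time_s: 4.55
tool_pos: [513.0, 111.6, 89.5]
eef_rot: [-0.466, -3.106, -0.0]
ft_force: [-1.8, 1.4, 5.1]
gripper_width: -0.002
grip_force: 2.6
```

Call:
play_rows(motion=[0,0,1.5,0,0,0,0,0,0,3,0,0,0,0,0,0,4.5,0,0,0,0,0,0,6,0,0,0,0,0,0,6,0,0,0,0])

```text
time_s: 5.05
tool_pos: [513.2, 111.4, 83.5]
eef_rot: [-0.466, -3.106, 0.0]
ft_force: [-3.7, 1.8, 2.5]
gripper_width: -0.003
grip_force: 1.9
```

Call:
play_rows(motion=[0,0,1,0,0,0,0,0,0,1,0,0,0,0,0,0,1,0,0,0,0])

```text
time_s: 5.35
tool_pos: [513.6, 111.3, 82.9]
eef_rot: [0.466, 3.107, -0.0]
ft_force: [-2.3, 0.4, 2.8]
gripper_width: -0.001
grip_force: 2.0
```

Run:
```python
from h import *
s,p,r=cur(); d=p-P0; print(d@EX,d@EY,p[2],s["ft_force"],s["time_s"])
snap("side","side2")
v=cv2.imread("pics/side2.png")[90:230,140:320];cv2.imwrite("pics/side2c.png",cv2.resize(v,None,fx=4,fy=4,interpolation=cv2.INTER_CUBIC))
```

```text
-49.384754964667984 1.7591712505752484 82.85780969774174 [-2.26552871  0.38954807  2.80594481] 5.35
```

View pics/side2c.png

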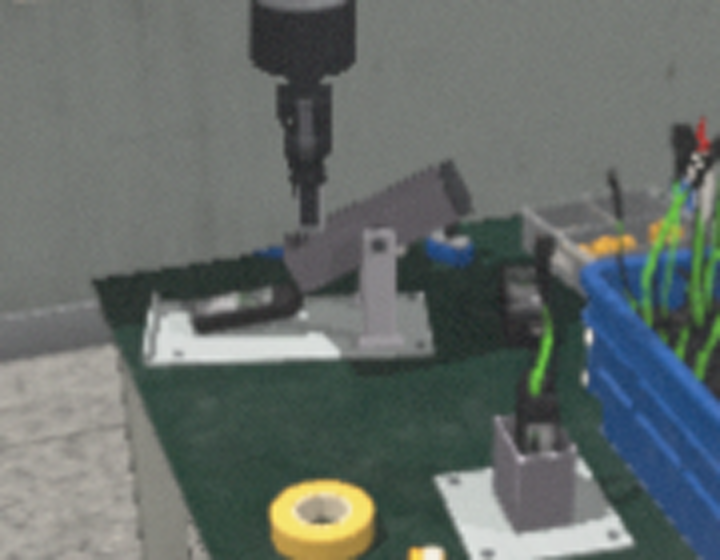

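The crop shows the tube at about 117° and the pack out on the plate from (195,325) to (300,295). Its rear end is still up on the mouth edge, so I'll tip a little further and check the heights.

Call:
play_rows(motion=[-1,0,1.5,0,0,0,0,-1,0,3,0,0,0,0,-1,0,3,0,0,0,0,-1,0,3,0,0,0,0])

```text
time_s: 5.8
tool_pos: [514.4, 111.1, 79.8]
eef_rot: [0.466, 3.107, 0.0]
ft_force: [-3.1, 0.0, 2.9]
gripper_width: -0.001
grip_force: 2.0
```

```bash
cat >> h.py <<'E'
def packprof(W,img):
    d=W-P0; x=d@EX; y=d@EY; z=W[...,2]
    for a in range(-180,-20,8):
        m=(x>=a)&(x<a+8)&(abs(y)<45)&(z>9)
        if m.sum()>3: print(a,m.sum(),"y",np.percentile(y[m],[5,95]).round(0),"z",np.percentile(z[m],[10,50,90]).round(0))
E
python3 - <<'E'
from h import *
s,p,r=cur(); d=p-P0; print(d@EX,d@EY,p[2],s["ft_force"],s["time_s"])
for n in("side","top"):
    c,W=snap(n,n+"3"); print(n); packprof(W,c["img"])
E
```

```text
-48.554250917148835 1.8181352841815883 79.76200348032535 [-3.14616781  0.0481161   2.93411101] 5.8
side
-180 21 y [-34.  33.] z [12. 13. 15.]
-148 12 y [-16.   4.] z [12. 18. 23.]
-140 17 y [-15.   7.] z [12. 22. 24.]
-132 23 y [-17.   5.] z [12. 21. 24.]
-124 19 y [-18.   4.] z [12. 22. 25.]
-116 21 y [-19.   2.] z [13. 22. 25.]
-108 113 y [-17.  22.] z [ 21. 410. 465.]
-100 161 y [-27.   4.] z [ 25. 420. 471.]
-92 243 y [-41.  -4.] z [221. 388. 468.]
-84 255 y [-44. -12.] z [212. 312. 469.]
-76 223 y [-42. -18.] z [213. 298. 372.]
-68 311 y [-41.  -1.] z [ 65. 263. 373.]
-60 414 y [-44.  -6.] z [ 85. 286. 450.]
-52 440 y [-43. -10.] z [ 81. 299. 437.]
-44 442 y [-41. -12.] z [ 93. 307. 443.]
-36 397 y [-39.  -7.] z [121. 326. 452.]
-28 373 y [-38. -10.] z [ 90. 333. 456.]
top
-180 26 y [-36.  41.] z [10. 12. 14.]
-172 37 y [-41.  37.] z [10. 12. 15.]
-148 5 y [-34.  -4.] z [11. 19. 20.]
-140 44 y [-13.  13.] z [18. 22. 24.]
-132 40 y [-14.  12.] z [18. 21. 23.]
-124 44 y [-14.  11.] z [17. 22. 24.]
-116 43 y [-15.  11.] z [18. 21. 23.]
-108 45 y [-16.  10.] z [18. 22. 24.]
-100 47 y [-18.  10.] z [ 18.  23. 385.]
-92 132 y [-44.   5.] z [ 21. 430. 618.]
-84 272 y [-44.  -0.] z [ 22. 604. 611.]
-76 291 y [-43.  -3.] z [ 22. 599. 603.]
-68 301 y [-43. -16.] z [237. 593. 601.]
-60 452 y [-44. -14.] z [228. 451. 599.]
-52 566 y [-43.  -2.] z [235. 449. 595.]
-44 605 y [-42.   4.] z [225. 450. 590.]
-36 703 y [-44.   7.] z [214. 568. 585.]
-28 766 y [-43.  12.] z [225. 565. 580.]
```

The pack lies flat, top at z=22, x from -143 to -59. I'll let the tube back under control by reversing the path.

Run:
```python
from h import *
s,p,r=cur(); rt=r
def tip(t,sl=50):
    t=np.radians(t);x=-sl*np.sin(t)+(16+11*abs(np.cos(t)))*np.cos(t);z=85+sl*np.cos(t)+(16+11*abs(np.cos(t)))*np.sin(t);return loc(x,z)
w=[(tip(t),rt,0,0) for t in (115,108,100,92,84,76,68,60,52,44,37,30,24,18,12,6,0)]+[(loc(40,137),rt,0,0),(loc(60,145),rt,0,0),(loc(60,145),rt,0,0)]
emit(p,r,plan(p,r,w,step=40))
```

```text
[5.4,-1.9,-2.8,0,0,0,0,4.9,-1.9,-8.2,0,0,0,0,3.7,-1.8,-14.2,0,0,0,0,1.9,-1.8,-19.8,0,0,0,0,-0.7,-1.8,-27.5,0,0,0,0]
[-3.9,0,-7.9,0,0,0,0,-9.1,0.1,-15.1,0,0,0,0,-15.4,0.1,-21.3,0,0,0,0,-22.5,0.2,-26.4,0,0,0,0,-30.4,0.2,-30.3,0,0,0,0]
[-7.2,0.1,-2.3,0,0,0,0,-14.6,0.1,-3.5,0,0,0,0,-21,0.2,-3.7,0,0,0,0,-27.2,0.2,-3.2,0,0,0,0,-33.3,0.3,-1.9,0,0,0,0]
[-5.8,0,1.9,0,0,0,0,-11.2,0.1,4.5,0,0,0,0,-24.2,0.2,2.5,0,0,0,0,-44.2,0.3,-5.5,0,0,0,0,-44.2,0.3,-5.5,0,0,0,0]
```

Call:
play_rows(motion=[3,-2,-3,0,0,0,0,4,-2,-8,0,0,0,0,3.5,-2,-14,0,0,0,0,2,-2,-20,0,0,0,0,-0.5,-2,-27.5,0,0,0,0])

```text
time_s: 6.4
tool_pos: [514.6, 109.0, 108.1]
eef_rot: [0.466, 3.106, 0.0]
ft_force: [0.1, 0.3, 0.8]
gripper_width: 0.004
grip_force: 0.7
```

Call:
play_rows(motion=[-4,0,-8,0,0,0,0,-9,0,-15,0,0,0,0,-15.5,0,-21.5,0,0,0,0,-22.5,0,-26.5,0,0,0,0,-30.5,0,-30.5,0,0,0,0])

```text
time_s: 6.9
tool_pos: [544.1, 99.9, 138.2]
eef_rot: [0.466, 3.107, 0.0]
ft_force: [0.2, 0.7, 1.3]
gripper_width: -0.003
grip_force: 0.4
```

Call:
play_rows(motion=[-7,0,-2.5,0,0,0,0,-14.5,0,-3.5,0,0,0,0,-21,0,-3.5,0,0,0,0,-27,0,-3,0,0,0,0,-33.5,0,-2,0,0,0,0])

```text
time_s: 7.4
tool_pos: [575.6, 90.2, 139.4]
eef_rot: [-0.466, -3.106, 0.0]
ft_force: [0.5, -0.5, 0.4]
gripper_width: 0.001
grip_force: 0.0
```

Call:
play_rows(motion=[-6,0,2,0,0,0,0,-11,0,4.5,0,0,0,0,-24,0,2.5,0,0,0,0,-44,0,-5.5,0,0,0,0,-44,0,-45,0,0,0,0])

```text
time_s: 7.9
tool_pos: [616.8, 76.6, 181.0]
eef_rot: [-0.466, -3.1, 0.002]
ft_force: [0.3, -0.8, -0.4]
gripper_width: -0.003
grip_force: 0.0
```

Call:
play_rows(motion=[0,0,-45,0,0,0,0,0,0,-80,0,0,0,85,0,0,-80,0,0,0,85])

```text
time_s: 8.2
tool_pos: [619.9, 77.4, 269.9]
eef_rot: [0.465, 3.099, 0.002]
ft_force: [1.7, -0.2, -0.1]
gripper_width: 0.333
grip_force: 0.0
```

Run:
```python
from h import *
s,p,r=cur(); d=p-P0; print(p,d@EX,d@EY,s["ft_force"],s["time_s"])
c,W=snap("top","top4"); snap("side","side4")
d=W-P0;x=d@EX;y=d@EY;z=W[...,2]
hsv=cv2.cvtColor(c["img"],cv2.COLOR_BGR2HSV)
m=(x>-165)&(x<-35)&(abs(y)<48)&(z>13)&(z<30)
n,l,st,_=cv2.connectedComponentsWithStats(m.astype(np.uint8)); m=l==1+np.argmax(st[1:,4])
print(m.sum(),cv2.minAreaRect(np.stack([x[m],y[m]],-1).astype(np.float32)),np.percentile(z[m],[5,50,95]))
mt=(abs(x)<40)&(abs(y)<30)&(z>145)&(z<165);print("tube",mt.sum(),cv2.minAreaRect(np.stack([x[mt],y[mt]],-1).astype(np.float32)) if mt.sum() else 0)
a=cv2.resize(c["img"][130:275,80:300],None,fx=2.6,fy=2.6);b=cv2.resize(cv2.imread("pics/side4.png")[90:230,140:320],(572,377*572//572))
v=np.vstack([a[:300],b[:300]]) ; cv2.imwrite("pics/both4.png",v)
```

```text
[619.94060601  77.4250606  269.89070844] 62.20933322994918 -0.2871786257731605 [ 1.67073338 -0.24167744 -0.09981643] 8.2
440 ((-97.6317138671875, -2.0937557220458984), (30.795881271362305, 85.59925079345703), 85.53954315185547) [16.2485678  21.62511753 24.9656178 ]
tube 136 ((0.2368183135986328, -0.31508636474609375), (43.12179946899414, 32.61573028564453), 89.92797088623047)
```

View pics/both4.png

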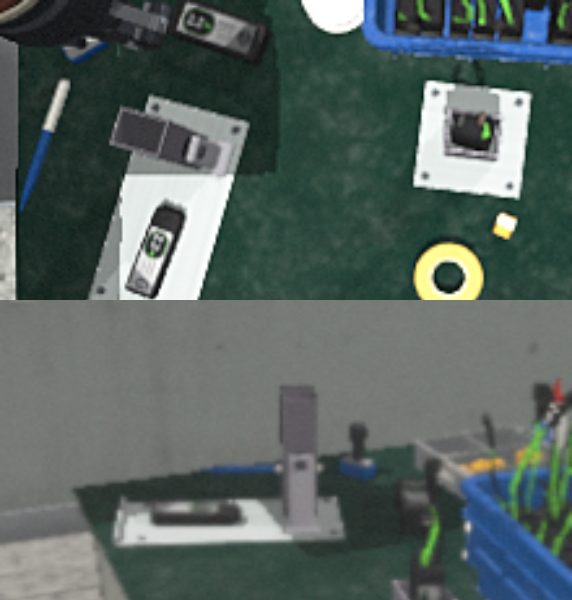

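The tube is upright again (mouth at local 0.2, -0.3). The pack lies flat on the plate at about (160,250), centre at local (-97.6, -2.1), turned -4.5°.

```bash
cat >> h.py <<'E'
PK=loc(-97.6,0,-2.1); a=np.radians(-4.5); PL=np.cos(a)*EX+np.sin(a)*EY; PY=np.cross([0,0,1],PL)
E
python3 - <<'E'
from h import *
s,p,r=cur(); rt=down(PY,r); print(p,PK,np.degrees((r.inv()*rt).as_rotvec()))
emit(p,r,plan(p,r,[(PK+250*EZ,rt,55,0),(PK+120*EZ,rt,55,2)]))
E
```

```text
[617.94568689  77.38750323 265.13138759] [466.2986 121.4018   0.    ] [0.0260564  0.06751203 4.06511627]
[39.5,-0.6,3.7,0,0,1,55,79,-1.2,7.5,0,0,2,55,118.4,-1.8,11.2,0,0.1,3,55,157.9,-2.4,14.9,0,0.1,4.1,55,158,-2.4,58.3,0,0.1,4.1,55]
[0,0,43.3,0,0,0,55,0,0,86.7,0,0,0,55,0,0,86.7,0,0,0,55,0,0,86.7,0,0,0,55]
```

Call:
play_rows(motion=[39.5,-0.5,4,0,0,1,55,79,-1,7.5,0,0,2,55,118.5,-2,11,0,0,3,55,158,-2.5,15,0,0,4,55,158,-2.5,58,0,0,4,55])

```text
time_s: 8.8
tool_pos: [463.7, 122.7, 208.8]
eef_rot: [0.572, 3.086, 0.002]
ft_force: [1.5, -0.2, -0.2]
gripper_width: 0.645
grip_force: 0.0
```

Call:
play_rows(motion=[0,0,43,0,0,0,55,0,0,86,0,0,0,55,0,0,86,0,0,0,55,0,0,86,0,0,0,55])

```text
time_s: 9.2
tool_pos: [464.7, 121.2, 120.5]
eef_rot: [-0.574, -3.086, 0.001]
ft_force: [0.8, 0.2, 0.6]
gripper_width: 0.645
grip_force: 0.0
```

Run:
```python
from h import *
s,p,r=cur(); rt=down(PY,r); print(p,s["gripper_width"],np.abs(s["qvel"]).max())
emit(p,r,plan(p,r,[(PK+30*EZ,rt,55,0),(PK+5*EZ,rt,55,2)],step=40))
```

```text
[464.72424267 121.24629472 120.50518685] 0.6449665260818879 0.05061885661176951
[-0.5,0.3,30.2,0,0,0,55,-1.1,0.6,60.3,-0.1,-0.1,0,55,-1.6,0.8,90.5,-0.1,-0.1,0.1,55,-1.7,0.9,115.5,-0.1,-0.1,0.1,55,-1.7,0.9,115.5,-0.1,-0.1,0.1,55]
[0,0,0,0,0,0,55]
```

Call:
play_rows(motion=[-0.5,0.5,30,0,0,0,55,-1,0.5,60,0,0,0,55,-1.5,1,90,0,0,0,55,-1.5,1,115,0,0,0,55,-1.5,1,115,0,0,0,55])

```text
time_s: 9.7
tool_pos: [467.1, 121.7, 5.2]
eef_rot: [-0.574, -3.087, 0.001]
ft_force: [0.2, -0.4, 0.9]
gripper_width: 0.645
grip_force: 0.0
```

Call:
play_rows(motion=[0,0,0,0,0,0,20,0,0,0,0,0,0,20,0,0,0,0,0,0,20,0,0,0,0,0,0,20,0,0,0,0,0,0,20])

```text
time_s: 10.2
tool_pos: [469.2, 121.9, 8.1]
eef_rot: [0.573, 3.085, 0.001]
ft_force: [-0.6, -0.8, 7.9]
gripper_width: 0.315
grip_force: 59.2
```

Call:
play_rows(motion=[0,0,-10,0,0,0,20,0,0,-30,0,0,0,20,0,0,-60,0,0,0,20,0,0,-60,0,0,0,20])

```text
time_s: 10.6
tool_pos: [470.5, 122.1, 70.4]
eef_rot: [0.573, 3.082, 0.003]
ft_force: [0.8, -0.0, -1.1]
gripper_width: 0.317
grip_force: 59.9
```

Run:
```python
from h import *
s,p,r=cur(); 
tx=np.array([.9967,-.081,0]); ty=np.array([.081,.9967,0]); T=np.array([536,-397,0.])
rt=down(ty,r); print(p,s["gripper_width"],s["grip_force"],s["time_s"],np.degrees((r.inv()*rt).as_rotvec()),s["joint_positions"])
emit(p,r,plan(p,r,[(np.array([440,80,200.]),r,20,0),(np.array([420,-60,245.]),r,20,0),(np.array([420,-230,245.]),rt,20,0),(T+150*EZ,rt,20,2)]))
c,W=snap("side","side5");cv2.imwrite("pics/side5c.png",cv2.resize(c["img"][90:230,140:320],None,fx=3,fy=3))
```

```text
[470.50071612 122.14893369  70.36416904] 0.31655963505047086 59.87445105666666 10.6 [  0.13471125   0.38270989 -16.40545107] [ 1.03418239e-01  3.72655495e-01 -5.07147274e-01  6.83936869e-01
  7.60448116e-05  4.70838813e-01]
[3.1,-12.5,-32.5,0,0,0,20,6.3,-24.9,-64.9,0,0,0,20,9.4,-37.4,-97.4,0,0,0,20,12.5,-49.9,-129.9,0,0,0,20,4.5,-84.3,-141.2,0,0,0,20]
[-8,-34.4,-11.3,0,0,0,20,-16,-68.8,-22.6,0,0,0,20,-23.9,-103.3,-33.9,0,0,0,20,-39.2,-142.9,-34,0,0.1,-4.1,20,-54.5,-182.6,-34,0.1,0.2,-8.2,20]
[-9.5,-41.4,0,0,0.1,-4.1,20,-18.9,-82.9,-0.1,0.1,0.2,-8.2,20,-48.9,-110.3,19,0.1,0.2,-8.2,20,-78.9,-137.7,38.1,0.1,0.2,-8.2,20,-108.9,-165.2,57.1,0.1,0.2,-8.2,20]
[-25.8,-31.4,19,0,0,0,20,-51.7,-62.8,38,0,0,0,20,-51.7,-62.8,38,0,0,0,20,-51.7,-62.8,38,0,0,0,20]
```

View pics/side5c.png

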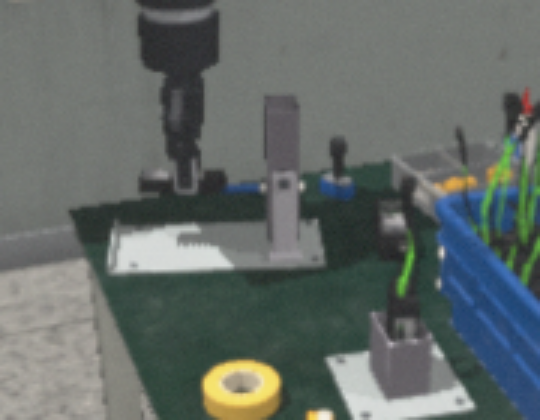

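The pack is held level across its width at (182,182) and the tube is upright at (282,175). I'll carry it over to the tray.

Call:
play_rows(motion=[3,-12.5,-32.5,0,0,0,20,6.5,-25,-65,0,0,0,20,9.5,-37.5,-97.5,0,0,0,20,12.5,-50,-130,0,0,0,20,4.5,-84,-141,0,0,0,20])

```text
time_s: 11.15
tool_pos: [433.8, 45.8, 209.6]
eef_rot: [0.569, 3.086, 0.002]
ft_force: [1.0, -0.4, -1.5]
gripper_width: 0.314
grip_force: 59.9
```

Call:
play_rows(motion=[-8,-34.5,-11,0,0,0,20,-16,-69,-22.5,0,0,0,20,-24,-103,-34,0,0,0,20,-39,-143,-34,0,0,-4,20,-54.5,-182.5,-34,0,0,-8,20])

```text
time_s: 11.65
tool_pos: [417.9, -146.4, 241.2]
eef_rot: [0.352, 3.121, -0.0]
ft_force: [1.1, -0.7, -0.9]
gripper_width: 0.316
grip_force: 59.9
```

Call:
play_rows(motion=[-9.5,-41.5,0,0,0,-4,20,-19,-83,0,0,0,-8,20,-49,-110,19,0,0,-8,20,-79,-138,38,0,0,-8,20,-109,-165,57,0,0,-8,20])

```text
time_s: 12.15
tool_pos: [487.6, -331.8, 182.9]
eef_rot: [-0.14, -3.138, -0.0]
ft_force: [0.7, 0.9, -0.4]
gripper_width: 0.318
grip_force: 59.9
```

Call:
play_rows(motion=[-26,-31.5,19,0,0,0,20,-51.5,-63,38,0,0,0,20,-51.5,-63,38,0,0,0,20,-51.5,-63,38,0,0,0,20])

```text
time_s: 12.55
tool_pos: [532.3, -397.3, 144.0]
eef_rot: [-0.139, -3.136, -0.004]
ft_force: [-0.6, 0.6, -0.9]
gripper_width: 0.318
grip_force: 59.9
```

Run:
```python
from h import *
s,p,r=cur(); 
ty=np.array([.081,.9967,0]); T=np.array([536,-397,0.])
rt=down(ty,r); print(p,s["grip_force"],s["time_s"],np.abs(s["qvel"]).max(),np.degrees((r.inv()*rt).as_rotvec()))
emit(p,r,plan(p,r,[(T+35*EZ,rt,20,0),(T+12*EZ,rt,20,2)],step=40))
```

```text
[ 532.32377397 -397.29013035  143.97185012] 59.936344999077846 12.55 0.05960476210668806 [ 0.12509661 -0.1443642  -0.44550349]
[-1.3,0.1,36.3,0,0,-0.1,20,-2.6,0.3,72.6,0.1,-0.1,-0.3,20,-3.9,0.4,109,0.1,-0.1,-0.4,20,-4,0.3,132,0.1,-0.1,-0.4,20,-4,0.3,132,0.1,-0.1,-0.4,20]
[0,0,0,0,0,0,20]
```

Call:
play_rows(motion=[-1,0,36,0,0,0,20,-2.5,0,72.5,0,0,0,20,-4,0,109,0,0,-0.5,20,-4,0,132,0,0,-0.5,20,-4,0,132,0,0,-0.5,20])

```text
time_s: 13.05
tool_pos: [535.0, -395.3, 11.8]
eef_rot: [-0.124, -3.135, -0.005]
ft_force: [0.2, -0.0, -1.1]
gripper_width: 0.317
grip_force: 59.9
```

Call:
play_rows(motion=[0,0,1,0,0,0,20,0,0,2,0,0,0,20,0,0,2,0,0,0,20])

```text
time_s: 13.35
tool_pos: [537.9, -398.6, 13.8]
eef_rot: [0.125, 3.137, -0.003]
ft_force: [0.4, 0.8, -1.6]
gripper_width: 0.317
grip_force: 59.9
```

Call:
play_rows(motion=[0,0,2,0,0,0,20,0,0,4,0,0,0,20,0,0,4,0,0,0,20])

```text
time_s: 13.65
tool_pos: [537.4, -398.3, 9.2]
eef_rot: [0.125, 3.138, -0.002]
ft_force: [-1.9, 1.8, 9.6]
gripper_width: 0.319
grip_force: 61.2
```

Contact at 9.6 N, so I'll release and lift.

Call:
play_rows(motion=[0,0,-1,0,0,0,30,0,0,-1,0,0,0,40,0,0,-1,0,0,0,50,0,0,-1,0,0,0,50,0,0,-1,0,0,0,50])

```text
time_s: 14.15
tool_pos: [536.9, -397.9, 8.6]
eef_rot: [-0.125, -3.139, -0.0]
ft_force: [0.7, 0.2, -0.2]
gripper_width: 0.58
grip_force: 0.0
```

Call:
play_rows(motion=[0,0,-20,0,0,0,50,0,0,-60,0,0,0,50,0,0,-100,0,0,0,50,-40,0,-130,0,0,0,50,-80,0,-130,0,0,0,50])

```text
time_s: 14.65
tool_pos: [619.0, -406.2, 145.1]
eef_rot: [0.127, 3.133, -0.008]
ft_force: [1.7, -1.9, 1.6]
gripper_width: 0.582
grip_force: 0.0
```

Call:
play_rows(motion=[0,-40,0,0,0,0,50,40,-80,0,0,0,0,50,80,-110,0,0,0,0,50,120,-140,0,0,0,0,50,120,-140,0,0,0,0,50])

```text
time_s: 15.15
tool_pos: [481.1, -537.7, 138.7]
eef_rot: [-0.133, -3.137, 0.001]
ft_force: [0.8, -0.4, -0.3]
gripper_width: 0.588
grip_force: 0.0
```

Run:
```python
from h import *
s,p,r=cur(); print(p,s["gripper_width"],s["ft_force"],s["time_s"],np.abs(s["qvel"]).max())
c,W=snap("top","top6"); snap("side","side6")
W0=np.load("/tmp/top0.npy");z=W[...,2]
m=np.zeros(z.shape,bool);m[155:235,315:390]=1
m&=(W[...,0]>470)&(W[...,0]<600)&(abs(W[...,1]+397)<46)&(z>12)&(z<40)
print(m.sum(),cv2.minAreaRect(W[m][:,:2].astype(np.float32)),np.percentile(z[m],[5,50,95]))
d=np.abs(z-W0[...,2])[150:215,230:300];print("lead diff",(d>6).sum(),"of",d.size)
a=cv2.resize(c["img"][140:275,230:400],None,fx=3,fy=3);b=cv2.imread("pics/side6.png")[100:320,180:380];b=cv2.resize(b,(int(b.shape[1]*a.shape[0]/b.shape[0]),a.shape[0]))
v=np.hstack([a,b])[:, :800];cv2.imwrite("pics/fin.png",v)
```

```text
[ 481.09392928 -537.67601693  138.65628283] 0.5880145787558807 [ 0.79246684 -0.36505341 -0.25672271] 15.15 0.03628392041097282
438 ((523.524658203125, -412.8210754394531), (66.16522216796875, 100.52403259277344), 86.15435028076172) [14.42845964 21.49029956 24.86326988]
lead diff 82 of 4550
```

View pics/fin.png

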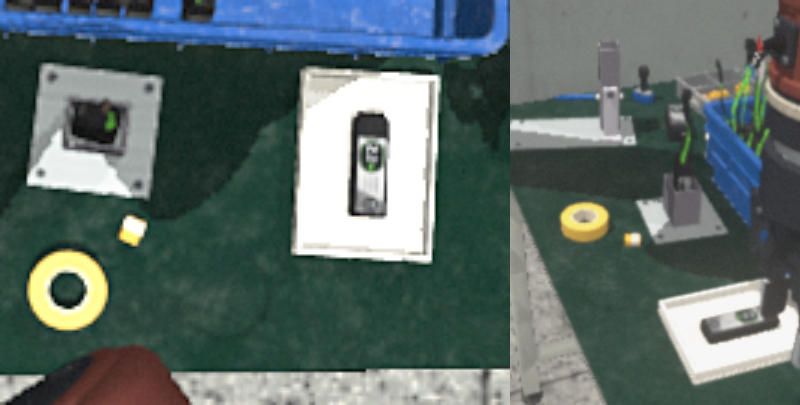

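The final picture shows the pack flat inside the tray at (370,165), the tube upright at (608,90), the lead pack undisturbed at (97,125), and the gripper clear of everything.

```bash
python3 -c "from bench import *; print(sign_off())"
```

```text
the job is handed in; nothing more can be done
None
```

The battery pack now lies flat in the white tray, the tall tube is back upright, the lead pack was left alone, and the job was handed in at about 15 s.

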